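# Zero a shaft-angle sensor

### The job

Zero the shaft-angle sensor before it goes back to stock: turn its yellow rotor by the hexagonal hub until the notch points squarely at the red mark and let go of it, then take the blue stylus from its stand and with it gently push the recessed spring button under the notch nearly all the way in, holding it there for a moment. Finish with the stylus standing back in its stand, the notch still at the mark, and do not knock the loose bearing, bolt, nut or spanner about.

Things in the scene. Friction and masses are not known exactly. Their poses are not given: they have to be found in the camera images.
- sensor: Shaft-angle sensor, fixed to the bench: dark base plate 170 x 150 x 8 mm, aluminium housing 126 x 126 mm with its top face 50 mm above the origin, round connector out of its +x side. Origin at the centre of the underside, z up; the -x side (roughly towards the robot) carries the red mark. The rotor turns about the z axis through the origin
- rotor (a joint): Angle of the yellow rotor, rad, counter-clockwise from above positive: 0 when the middle of its notch points straight at the red mark. Starts between 1.9 and 2.9; stops at -0.6 and 3.2, so it must be turned clockwise, further than most wrists can in one grasp: turn, let go, take again. It stays where it is left (friction 0.12 N m)
- hub (a point): Centre of the top face of the rotor's hexagonal hub, on the rotor axis, 86 mm above the bench. The hub is 36 mm across flats (side 21 mm) and 28 mm high above the disc. This frame turns with the rotor: the notch lies along its -x; one flat faces its +x, one its -x, the others follow every 60 degrees
- notch (a point): Middle of the rotor's notch, 42 mm from the axis, level with the disc's top. The rotor is a yellow disc of radius 52 mm, 52 to 58 mm above the bench, with one notch open at the rim (16 mm wide, from radius 30 mm outwards, a black line along each side) and the steel hub on its axis
- mark (a point): Tip of the fixed red pointer on the housing, 54.5 mm from the rotor axis, 57.5 mm above the bench, pointing at the axis (-x side of the sensor)
- bore_mouth (a point): Centre of the mouth of the button's upright bore, 12 mm wide, in the housing's top: 42 mm from the axis, in line with the mark, 50 mm above the bench. The disc covers it (2 mm above) unless the notch stands over it. The green button inside lies 4 to 11 mm below the mouth: the depth differs from sensor to sensor and is not measured; feel for it
- button (a joint): How far the recessed button is pressed, m: 0 released, 0.004 fully down; a spring pushes it back with about 2 N at the start and 6 N fully down, after which it is solid
- stylus: Loose blue stylus of about 60 g: upright handle 18 mm in diameter and 60 mm long, origin at the centre of the handle's lower end (the shoulder), z along the handle away from the tip; below it a steel pin 6 mm in diameter reaches 42 mm down. It starts upright in its stand with the shoulder on the stand's top
- stylus_tip (a point): Rounded end of the stylus pin, 42 mm below the shoulder
- stand: Black stylus stand fixed to the bench, 60 x 60 x 48 mm on a 72 x 72 x 6 mm foot, origin at the centre of the underside
- stand_hole (a point): Centre of the stand's hole in its top face, 48 mm above the bench; the hole is 11 mm wide and 45 mm deep
- bearing_a: Loose ball bearing 62 mm across, 16 mm high; leave it alone
- bolt_m16: Loose hexagon bolt 89 mm long, lying down; leave it alone
- nut_0: Loose hexagon nut 24 x 28 x 13 mm; leave it alone
- spanner: Loose spanner 256 mm long, lying near the front edge; leave it alone

How it is judged:
On the way, in this order (a step that is already met when the one before it is completed fails the run):
1. the notch points at the red mark within 0.08 rad, the rotor is still and let go (value of joint rotor between -0.08 and 0.08 rad and velocity of joint rotor between -0.05 and 0.05 rad/s and contact force between the fingers and sensor below 0.1 N), for 0.2 s.
2. the stylus holds the button at least 3 mm down (of 4), the notch still at the mark (value of joint button above 0.003 m and contact force between stylus and sensor above 1 N and contact force between the fingers and stylus above 0.5 N and value of joint rotor between -0.08 and 0.08 rad), for 0.2 s.
At the end, for the whole second after the job is handed in: The notch points at the red mark within 0.08 rad (4.6 degrees); the button is released again; the stylus stands at rest in its stand, pin in the hole, within 6 mm of its centre, shoulder no more than 4 mm above the stand's top and upright within 0.1 rad (value of joint rotor between -0.08 and 0.08 rad and value of joint button below 0.001 m and horizontal distance between stylus and stand_hole below 0.006 m and z of stylus in the frame of stand below 0.052 m and angle between stylus's own z axis and vertical below 0.1 rad and z of stylus_tip in the frame of stand below 0.012 m and linear speed of stylus below 0.02 m/s); the robot touches nothing.
It fails at once if the stylus is pushed against the sensor with more than 20 N (contact force between stylus and sensor above 20 N).
It fails at once if the loose bearing, bolt, nut or spanner is moved more than 30 mm (distance of any of bearing_a, bolt_m16, nut_0, spanner from where it was at the start of the episode above 0.03 m).
It also fails if it takes over 67 s, if anything falls off the work surface, if the arm or the gripper's body presses on something with over 40 N, if the wrist force passes 120 N, or if a joint passes its speed limit or range.

### The arm

A 6-joint arm with a two-finger parallel gripper is mounted at the origin on a cart in front of the work surface, level with it; the furniture and walls round the work are solid. World frame = base frame: x ahead of the robot, y to its left, z up, the work surface at z = 0. Lengths are in m, angles in rad, forces in N, time in s.
With the tool pointing down it reaches from about 0.3 to 0.875 m from the base axis. Payload 6.4 kg.
Tool frame: the origin (TCP) lies at the very end of the fingers, on their centre line; the grasp point (between the pads) lies 19 mm behind it; z points along the fingers, y is the line along which they close (so a half turn about z gives the same grasp; the last joint's range is limited). The gripper opens to 85 mm and grips with 20 to 120 N. Pads are 22 mm wide; open, the fingers measure 114 mm over their backs; the gripper's body (76 mm by 85 mm) begins 54 mm behind the grasp point. The pads swing forward as they close: fully open they stand 13 mm farther back than shut.
Start: joints at [-1.437, 0.181, 1.607, -0, 1.354, -0.206], TCP at [0.192, -0.542, 0.231] pointing down, gripper open.
Joint ranges: [-2.99, 2.99], [-0.89, 2.07], [0.3, 2.58], [-1.14, 4.28], [0, 2.63], [-3.12, 3.12]. Speed limits (rad/s): [2.57, 2.57, 3.01, 3.14, 3.14, 3.14].

### API

Orientations are given as a unit quaternion [w, x, y, z].
In Python, from bench import ctrl gives the robot as it stands.
- The arm moves only by the shell command python3 jog.py, which reads ROWS from standard input. ROWS is one flat JSON list of numbers that holds 1 to 10 rows one after another, with no inner brackets; each row has 7 numbers: dx, dy, dz in normalised numbers (1 is 0.6 m), then a rotation vector rx, ry, rz in fractions of the full range, 1 being 360 degrees, then the opening from 0.0 (shut) to 1.0 (fully open); each row is the pose to reach, as a shift and turn from the pose commanded when the command began, along the tool's axes at that moment; what a row does not reach only later rows make up. A row lasts 1/8 s, in which the tool goes at most 0.0625 m and 0.188 rad, less where a joint would pass 70% of its speed; a pose out of reach is approached as far as the arm can. The fingers move at their own pace and stop on an object; the grip force is fixed at half the most. Time passes only in rows, so rows that do not move let the fingers close. It prints the time, the measured TCP pose, the force, the opening and the grip force at its end. No shift or turn number may pass 1 either way. Input that does not fit is refused with a message, and nothing moves.
- ctrl.get_obs(): the state, without advancing time (a new reading comes with each control period).
- ctrl.camera(name): name is "scene" or "top"; returns the picture (420x560x3 uint8, blue, green, red); there is no depth.
- ctrl.camera_params(name): a dict with "fovy" (degrees; the focal length in pixels is half the picture's height over the tangent of half this angle, whatever the lens; pixels are square), "cx", "cy" (the principal point, pixels), "view" (4x4, takes a point from world to camera coordinates). Camera axes: x right, y up, looking along -z (the intrinsics and any distortion apply to the point x, -y, -z); pixel columns grow to the right and rows downward; lengths in m; the calibration is good to about 2 mm. A picture is of the moment at which its call begins. camera_params takes no time and is no camera call.
- ctrl.hand_in(): hands the job in; it is judged then, once.
The state is a dict: "time_s": time; "q": joint angles; "dq": joint speeds; "joint_efforts": joint torques, N m; "eef_pos": TCP position; "eef_rot": TCP orientation; "wrist_force": force on the tool from outside, world axes, zero at the start; "torque": the same for the moment, N m; "opening": opening from 0.0 (shut) to 1.0 (fully open); "grasp_force": force on a finger pad.
Only numpy, scipy, OpenCV 4.12 (cv2) and the standard library are available. Lean on these libraries where they do the work, as an engineer would, in place of code of your own. Each camera call takes 0.05 s, during which the arm holds its last target. There are 200 camera calls.

## Working session

There is one attempt and no reset: what is moved stays moved. The work goes in short steps, Python scripts to look and compute and a shell command to move; the robot and the scene stay as the last step left them, time stands still between calls to the robot, and variables do not carry over. Pictures are saved under pics/ and viewed, at most 10 in all, crops included, and the job is handed in when it is done.

```bash
ls; mkdir -p pics
cat > h.py <<'E'
import numpy as np, cv2
from bench import ctrl
def pix(name,p):
    P=ctrl.camera_params(name); f=210/np.tan(np.radians(P['fovy'])/2)
    c=np.array(P['view'])@np.append(p,1); return np.array([P['cx']+f*c[0]/-c[2],P['cy']+f*c[1]/c[2]])
def ray(name,u,v,z):
    P=ctrl.camera_params(name); f=210/np.tan(np.radians(P['fovy'])/2)
    V=np.array(P['view']); R=V[:3,:3]; o=-R.T@V[:3,3]
    d=R.T@np.array([(u-P['cx'])/f,-(v-P['cy'])/f,-1]); return o+d*(z-o[2])/d[2]
E
python3 - <<'E'
from h import *
for n in('scene','top'):
    cv2.imwrite(f'pics/{n}0.png',ctrl.camera(n)); print(ctrl.camera_params(n))
o=ctrl.get_obs(); print(o)
E
```

```text
bench.py
jog.py
pics
{'fovy': 45.874953836227895, 'cx': 281.303150965197, 'cy': 212.0384544898913, 'view': array([[-0.79770634, -0.60303698,  0.00331626,  0.37441153],
       [ 0.46423388, -0.61056701,  0.6416345 , -0.29303774],
       [-0.38490453,  0.51337543,  0.76700337, -1.4207292 ],
       [ 0.        ,  0.        ,  0.        ,  1.        ]])}
{'fovy': 45.702561729113015, 'cx': 282.9414852367106, 'cy': 208.70004804487886, 'view': array([[ 0.01245838, -0.99985804,  0.0113443 , -0.0382054 ],
       [ 0.99669232,  0.0133285 ,  0.08016717, -0.47857438],
       [-0.08030699,  0.01030802,  0.99671688, -1.46953335],
       [ 0.        ,  0.        ,  0.        ,  1.        ]])}
{'time_s': 0.1, 'q': array([-1.43727096e+00,  1.81486440e-01,  1.60788749e+00, -1.51789325e-05,
        1.35378848e+00, -2.06295355e-01]), 'dq': array([ 0.00013456, -0.00024491, -0.00447749, -0.0019292 ,  0.00019551,
       -0.00026403]), 'joint_efforts': array([ 4.62827302e-04, -4.45880842e+01, -3.52239168e+01, -1.84001301e-04,
        4.16328083e-03,  6.06330474e-06]), 'eef_pos': array([ 0.1916064 , -0.54162219,  0.23047308]), 'eef_rot': array([-7.84628029e-04,  9.85599348e-01,  1.69095564e-01,  2.11462062e-05]), 'wrist_force': array([ 0.47565739, -0.05752733, -0.58820146]), 'torque': array([-0.00820556,  0.0473823 , -0.01148765]), 'grasp_force': 0.0, 'opening': 0.9988250817214975}
```

View pics/top0.png

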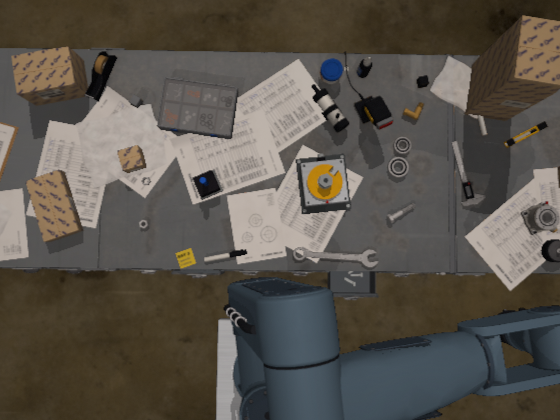

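View pics/scene0.png

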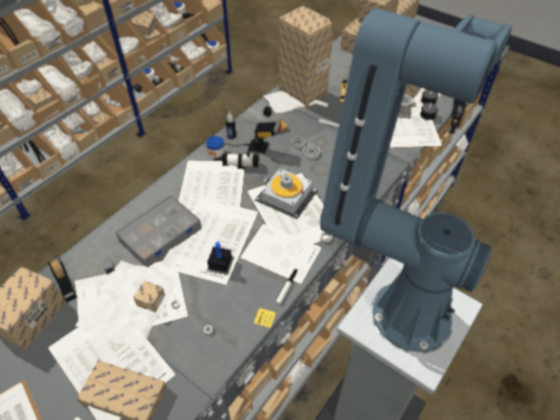

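Run:
```python
import cv2,numpy as np
t=cv2.imread('pics/top0.png');s=cv2.imread('pics/scene0.png')
def c(i,u,v,w,h,k):return cv2.resize(i[v:v+h,u:u+w],None,fx=k,fy=k,interpolation=cv2.INTER_CUBIC)
a=c(t,290,145,66,75,8); b=c(t,190,165,33,37,8)
o=np.zeros((600,800,3),np.uint8);o[:600,:528]=a;o[:296,532:532+264]=b
cv2.imwrite('pics/c1.png',o)
a=c(s,250,160,70,60,7);b=c(s,200,235,40,40,7)
o=np.zeros((420,780,3),np.uint8);o[:420,:490]=a;o[:280,495:775]=b
cv2.imwrite('pics/c2.png',o)
```

```text
(no output)
```

View pics/c1.png

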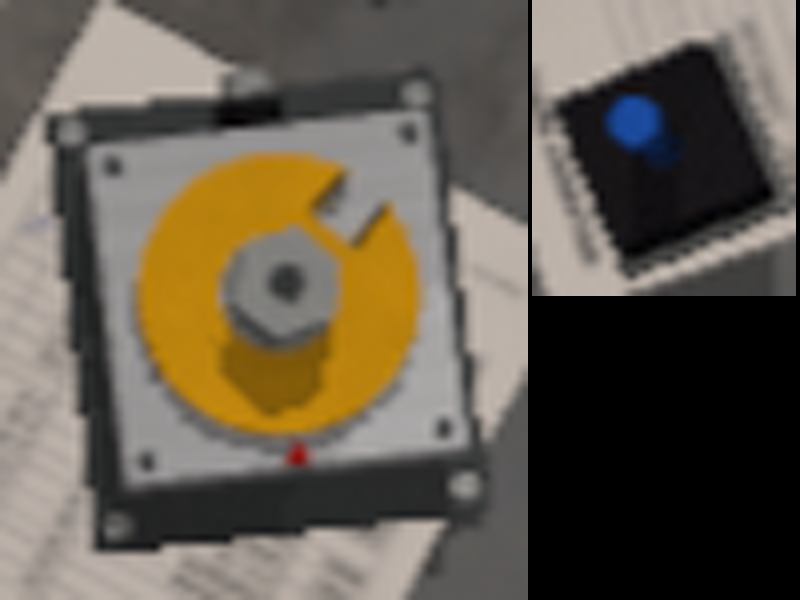

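View pics/c2.png

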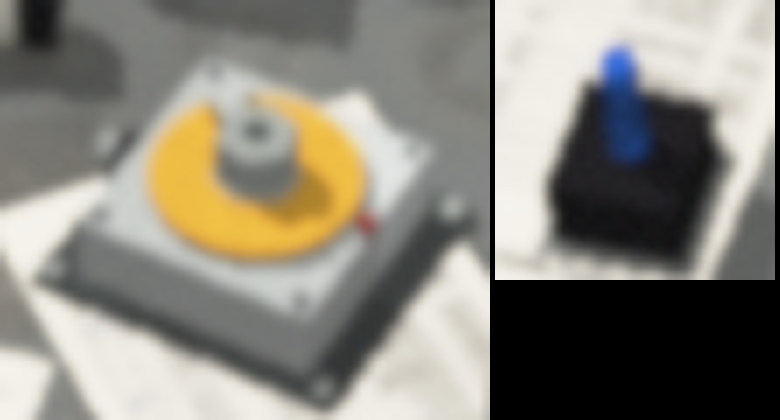

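```bash
cat > m.py <<'E'
from h import *
def T(x,y,z,ox=290,oy=145,k=8,n='top'): return ray(n,ox+(x+.5)/k-.5,oy+(y+.5)/k-.5,z)
def disc(img,n,box):
    hsv=cv2.cvtColor(img,cv2.COLOR_BGR2HSV); m=cv2.inRange(hsv,(15,120,80),(32,255,255))
    u,v,w,h=box; k=np.zeros_like(m); k[v:v+h,u:u+w]=m[v:v+h,u:u+w]
    c=max(cv2.findContours(k,cv2.RETR_EXTERNAL,cv2.CHAIN_APPROX_NONE)[0],key=cv2.contourArea)
    hull=cv2.convexHull(c)[:,0]
    P=np.array([ray(n,*p,.058)[:2] for p in hull.astype(float)])
    from scipy.optimize import least_squares
    r=least_squares(lambda q:np.hypot(*(P-q[:2]).T)-q[2],[*P.mean(0),.05],loss='soft_l1',f_scale=.001)
    return r.x
E
python3 - <<'E'
from m import *
np.set_printoptions(precision=4,suppress=True)
t=cv2.imread('pics/top0.png');s=cv2.imread('pics/scene0.png')
print('disc top',disc(t,'top',(290,145,66,75)),'scene',disc(s,'scene',(250,160,70,60)))
print('hub',T(286,284,.086),'scene hub',T(256,128,.086,250,160,7,'scene'))
mk=T(297,443,.0575);print('mark',mk,'scene',T(360,221,.0575,250,160,7,'scene'))
i=T(334,227,.058);o=T(366,190,.058);print('notch',i,o)
h=T(286,284,.086)
for c in((28,103),(168,42),(241,190),(96,252)):print('stand',T(*c,.048,190,165))
print('sty top',T(102,123,.108,190,165),'scene',T(123,58,.108,200,235,7,'scene'))
c=[T(*p,.05) for p in((88,147),(428,112),(470,448),(127,487))]
for a in c:print('house',a)
print(np.mean(c,0))
for n in('bearing',(398,167)),('bolt',(400,214)),('nut',(143,224)),('span1',(300,255)),('span2',(370,258)):print(n[0],ray('top',*n[1],.008))
E
```

```text
disc top [ 0.558  -0.1517  0.0517] scene [ 0.5575 -0.1438  0.0505]
hub [ 0.5577 -0.1519  0.086 ] scene hub [ 0.5617 -0.1483  0.086 ]
mark [ 0.5033 -0.159   0.0575] scene [ 0.5021 -0.1514  0.0575]
notch [ 0.5829 -0.1721  0.058 ] [ 0.5968 -0.1837  0.058 ]
stand [0.5654 0.2336 0.048 ]
stand [0.5887 0.1828 0.048 ]
stand [0.5343 0.1547 0.048 ]
stand [0.5107 0.2073 0.048 ]
sty top [0.5501 0.1971 0.108 ] scene [0.5525 0.2009 0.108 ]
house [ 0.6127 -0.082   0.05  ]
house [ 0.6275 -0.2075  0.05  ]
house [ 0.5031 -0.2232  0.05  ]
house [ 0.487  -0.0975  0.05  ]
[ 0.5576 -0.1525  0.05  ]
bearing [ 0.6118 -0.3803  0.008 ]
bolt [ 0.4686 -0.3854  0.008 ]
nut [0.4284 0.3863 0.008 ]
span1 [ 0.3418 -0.0849  0.008 ]
span2 [ 0.3354 -0.2946  0.008 ]
```

The rows are not in the units I measure in: shifts go in shares of 0.6 m and turns go in shares of 360 degrees. I convert before sending: 0.475 m / 0.6 = 0.7917, 0.07 m / 0.6 = 0.1167, -1.598 rad / 6.2832 = -0.2543.

```bash
R='x'; echo '[0.7917,-0.41,0.1167,0,0,-0.2543,1,0.7917,-0.41,0.1167,0,0,-0.2543,1,0.7917,-0.41,0.1167,0,0,-0.2543,1,0.7917,-0.41,0.1167,0,0,-0.2543,1,0.7917,-0.41,0.1167,0,0,-0.2543,1,0.7917,-0.41,0.1167,0,0,-0.2543,1,0.7917,-0.41,0.1167,0,0,-0.2543,1,0.7917,-0.41,0.1167,0,0,-0.2543,1,0.7917,-0.41,0.1167,0,0,-0.2543,1,0.7917,-0.41,0.1167,0,0,-0.2543,1]' | python3 jog.py
cat > st.py <<'E'
from h import *
from scipy.spatial.transform import Rotation as R
np.set_printoptions(precision=4,suppress=True)
def st():
    o=ctrl.get_obs(); w=o['eef_rot']; M=R.from_quat([w[1],w[2],w[3],w[0]]).as_matrix()
    print('t',round(o['time_s'],2),'p',o['eef_pos'],'yang',round(np.arctan2(M[1,1],M[0,1]),4),'tilt',M[:2,2],'q6',o['q'][5],'F',o['wrist_force'],'M',o['torque'],'op',o['opening'],'g',o['grasp_force'])
    return o['eef_pos'],M
def go(x,y,z,ya=None):
    p,M=st(); print('d tool',M.T@(np.array([x,y,z])-p), end=' ')
    if ya is not None:
        d=ya-np.arctan2(M[1,1],M[0,1]); print('rz',-(np.mod(d+np.pi,2*np.pi)-np.pi))
E
python3 -c "
from st import *
go(.5577,-.152,.062,.367)"
```

```text
time_s: 1.35
eef_pos: [0.5582, -0.1493, 0.1602]
eef_rot: [-0.001, 0.564, 0.826, 0.0]
wrist_force: [0.4, 0.6, 0.1]
opening: 1.002
grasp_force: 0.0
t 1.35 p [ 0.5582 -0.1493  0.1602] yang 0.3714 tilt [-0.0014  0.0011] q6 -0.8383843362104467 F [0.4085 0.6217 0.1284] M [ 0.0354  0.0012 -0.0266] op 1.0022008346619373 g 0.0
d tool [-0.0025 -0.0014  0.0982] rz 0.0044305653004070855
```

In the tool's units: 0.06 m / 0.6 = 0.1, -0.001 m / 0.6 = -0.0017, 0.004 rad / 6.2832 = 0.0006.

```bash
echo '[-0.0017,-0.0008,0.1,0,0,0.0006,1,-0.0017,-0.0008,0.1,0,0,0.0006,1,-0.0017,-0.0008,0.1,0,0,0.0006,1]' | python3 jog.py
python3 - <<'E'
from st import *
go(.5577,-.152,.062,.367)
t=ctrl.camera('top');s=ctrl.camera('scene')
a=cv2.resize(t[145:220,285:365],None,fx=5,fy=5,interpolation=3);b=cv2.resize(s[120:220,245:325],None,fx=5,fy=5,interpolation=3)
o=np.zeros((500,800,3),np.uint8);o[:375,:400]=a;o[:,400:]=b;cv2.imwrite('pics/a1.png',o)
p=ctrl.get_obs()['eef_pos'];print(pix('top',p),pix('scene',p))
E
```

```text
time_s: 1.72
eef_pos: [0.5575, -0.154, 0.1026]
eef_rot: [0.0, 0.568, 0.823, -0.0]
wrist_force: [0.9, -0.8, 0.8]
opening: 1.001
grasp_force: 0.0
t 1.73 p [ 0.5575 -0.154   0.1026] yang 0.3615 tilt [ 0.0004 -0.0003] q6 -0.8360123697670604 F [ 0.9128 -0.7506  0.7704] M [ 0.0244 -0.0057 -0.0234] op 1.0006376028551516 g 0.0
d tool [0.0018 0.0009 0.0406] rz -0.005465674377344243
[326.7517 178.9031] [288.0323 173.4718]
```

View pics/a1.png

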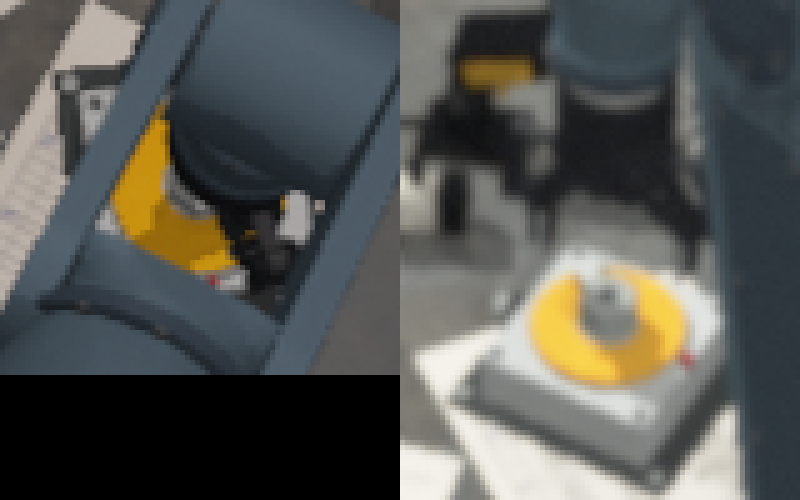

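In the tool's units: 0.02 m / 0.6 = 0.0333.

```bash
echo '[0,0,0.0333,0,0,0,1,0,0,0.0333,0,0,0,1,0,0,0.0333,0,0,0,1]' | python3 jog.py;  python3 - <<'E'
from st import *
go(.5577,-.152,.062,.367)
print(pix('scene',(.5577,-.152,.086)),pix('scene',(.5577,-.152,.058)))
E
```

```text
time_s: 2.2
eef_pos: [0.5582, -0.1535, 0.0829]
eef_rot: [0.001, 0.568, 0.823, 0.0]
wrist_force: [0.5, -0.3, -0.3]
opening: 0.999
grasp_force: 0.0
t 2.2 p [ 0.5582 -0.1535  0.0829] yang 0.3629 tilt [ 0.0019 -0.001 ] q6 -0.8361655583702746 F [ 0.4589 -0.2725 -0.3158] M [-0.0093 -0.0074 -0.0361] op 0.9985249913979989 g 0.0
d tool [0.0016 0.     0.0209] rz -0.004109374679756694
[287.7724 177.7449] [287.6616 183.528 ]
```

In the tool's units: 0.021 m / 0.6 = 0.035, 0.0015 m / 0.6 = 0.0025, -0.004 rad / 6.2832 = -0.0006.

```bash
echo '[0.0025,0,0.035,0,0,-0.0006,1,0.0025,0,0.035,0,0,-0.0006,1,0.0025,0,0.035,0,0,-0.0006,0.4,0.0025,0,0.035,0,0,-0.0006,0.3,0.0025,0,0.035,0,0,-0.0006,0.3,0.0025,0,0.035,0,0,-0.0006,0.3,0.0025,0,0.035,0,0,-0.0006,0.3,0.0025,0,0.035,0,0,-0.0006,0.3]' | python3 jog.py;  python3 - <<'E'
from st import *
st()
E
```

```text
time_s: 3.2
eef_pos: [0.5595, -0.1512, 0.0619]
eef_rot: [0.002, 0.566, 0.824, 0.001]
wrist_force: [7.2, 4.7, 2.1]
opening: 0.411
grasp_force: 61.8
t 3.2 p [ 0.5595 -0.1512  0.0619] yang 0.3669 tilt [ 0.0055 -0.0002] q6 -0.8381923806123385 F [7.2175 4.7026 2.1454] M [ 0.5461 -0.6957 -0.0686] op 0.4109234502382655 g 61.75775758456439
```

In the tool's units: 0.001 m / 0.6 = 0.0017, 1.2 rad / 6.2832 = 0.191.

```bash
echo '[0.0017,0.0017,0,0,0,0.0239,0.3,0.0017,0.0017,0,0,0,0.0477,0.3,0.0017,0.0017,0,0,0,0.0716,0.3,0.0017,0.0017,0,0,0,0.0955,0.3,0.0017,0.0017,0,0,0,0.1194,0.3,0.0017,0.0017,0,0,0,0.1432,0.3,0.0017,0.0017,0,0,0,0.1671,0.3,0.0017,0.0017,0,0,0,0.191,0.3,0.0017,0.0017,0,0,0,0.191,0.3]' | python3 jog.py;  python3 - <<'E'
from st import *
go(.5595,-.1515,.062,-1.9724)
E
```

```text
time_s: 4.32
eef_pos: [0.5585, -0.1509, 0.0619]
eef_rot: [0.001, 0.933, 0.36, 0.001]
wrist_force: [-0.0, 0.0, 5.9]
opening: 0.408
grasp_force: 62.3
t 4.33 p [ 0.5585 -0.1509  0.0619] yang -0.8349 tilt [ 0.0022 -0.0011] q6 0.36600487032827445 F [-0.048   0.0453  5.8914] M [ 0.1194  0.3291 -0.104 ] op 0.40819203145188193 g 62.28983296081424
d tool [ 0.0003  0.0011 -0.0001] rz 1.1375062498750892
```

In the tool's units: 1.138 rad / 6.2832 = 0.1811.

```bash
echo '[0,0,0,0,0,0.0239,0.3,0,0,0,0,0,0.0477,0.3,0,0,0,0,0,0.0716,0.3,0,0,0,0,0,0.0955,0.3,0,0,0,0,0,0.1194,0.3,0,0,0,0,0,0.1432,0.3,0,0,0,0,0,0.1671,0.3,0,0,0,0,0,0.1798,0.3,0,0,0,0,0,0.1811,0.3,0,0,0,0,0,0.1811,0.3]' | python3 jog.py;  python3 - <<'E'
from st import *
go(.5595,-.1515,.062,-1.9724)
E
```

```text
time_s: 5.58
eef_pos: [0.5583, -0.1499, 0.0619]
eef_rot: [-0.0, 0.98, -0.199, 0.001]
wrist_force: [-0.5, 3.3, 8.7]
opening: 0.404
grasp_force: 62.6
t 5.58 p [ 0.5583 -0.1499  0.0619] yang -1.971 tilt [0.0016 0.0003] q6 1.502328802097693 F [-0.4995  3.2729  8.6738] M [ 0.5512  0.2863 -0.0772] op 0.40420340165084645 g 62.56558824330568
d tool [ 0.0017  0.0011 -0.0001] rz 0.0014224707127330483
```

In the tool's units: -0.08 m / 0.6 = -0.1333, -0.04 m / 0.6 = -0.0667.

```bash
echo '[0,0,0,0,0,0,1,0,0,0,0,0,0,1,0,0,0,0,0,0,1,0,0,-0.0667,0,0,0,1,0,0,-0.1333,0,0,0,1]' | python3 jog.py;echo '[-0.2367,-0.5317,0,0,0,-0.0828,1,-0.2367,-0.5317,0,0,0,-0.0828,1,-0.2367,-0.5317,0,0,0,-0.0828,1,-0.2367,-0.5317,0,0,0,-0.0828,1,-0.2367,-0.5317,0,0,0,-0.0828,1,-0.2367,-0.5317,0,0,0,-0.0828,1,-0.2367,-0.5317,0,0,0,-0.0828,1,-0.2367,-0.5317,0,0,0,-0.0828,1]' | python3 jog.py;   python3 - <<'E'
from st import *
go(.5512,.199,.06,-1.449)
t=ctrl.camera('top');s=ctrl.camera('scene')
cv2.imwrite('pics/t2.png',t);cv2.imwrite('pics/s2.png',s)
a=cv2.resize(t[145:220,290:356],None,fx=7,fy=7,interpolation=3);b=cv2.resize(s[195:280,190:240],None,fx=6,fy=6,interpolation=3)
o=np.zeros((525,800,3),np.uint8);o[:,:462]=a;o[:510,470:770]=b;cv2.imwrite('pics/a2.png',o)
E
```

```text
time_s: 6.2
eef_pos: [0.5569, -0.1502, 0.1405]
eef_rot: [-0.0, 0.98, -0.199, -0.001]
wrist_force: [0.7, -0.4, 0.4]
opening: 0.999
grasp_force: 0.0
time_s: 7.2
eef_pos: [0.5509, 0.1983, 0.14]
eef_rot: [0.0, 0.998, 0.06, -0.0]
wrist_force: [-0.3, 0.4, 0.1]
opening: 0.999
grasp_force: 0.0
t 7.2 p [0.5509 0.1983 0.14  ] yang -1.4508 tilt [-0.0004 -0.0006] q6 1.5941510892687718 F [-0.3302  0.3899  0.0502] M [-0.0163  0.0226  0.0187] op 0.9993989836334367 g 0.0
d tool [ 0.0004 -0.0007  0.08  ] rz -0.00179709703555897
```

View pics/a2.png

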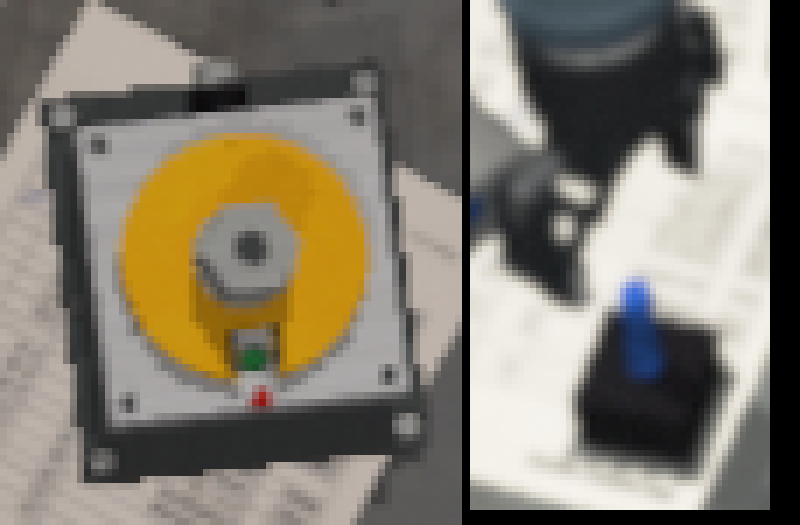

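Run:
```python
from st import *
c=np.array([.5577,-.152]);
th=.122
for r,z in((.03,.058),(.042,.058),(.052,.058),(.042,.045),(.0545,.0575)):
  for w in (-.008,0,.008):
    p=c+r*np.array([-np.cos(th),-np.sin(th)])+w*np.array([-np.sin(th),np.cos(th)])
    q=pix('top',(*p,z)); print(r,z,w,(q-[290,145]+.5)*7-.5)
print(disc(cv2.imread('pics/t2.png'),'top',(290,145,66,75)) if 'disc' in dir() else '')
t=cv2.imread('pics/t2.png')
for v in (192,194,196,198): print(v,t[v,320:334].tolist())
```

```text
0.03 0.058 -0.008 [271.3195 326.6054]
0.03 0.058 0 [252.3007 328.6635]
0.03 0.058 0.008 [233.2777 330.7221]
0.042 0.058 -0.008 [274.6701 355.0348]
0.042 0.058 0 [255.6393 357.0974]
0.042 0.058 0.008 [236.6044 359.1605]
0.052 0.058 -0.008 [277.4656 378.7541]
0.052 0.058 0 [258.4249 380.8204]
0.052 0.058 0.008 [239.38   382.8872]
0.042 0.045 -0.008 [271.4854 358.3399]
0.042 0.045 0 [252.6223 360.3847]
0.042 0.045 0.008 [233.7552 362.4299]
0.0545 0.0575 -0.008 [278.0401 384.8061]
0.0545 0.0575 0 [259.0034 386.8726]
0.0545 0.0575 0.008 [239.9626 388.9397]

192 [[10, 103, 146], [12, 103, 145], [12, 80, 114], [71, 85, 99], [100, 108, 117], [105, 113, 122], [106, 114, 121], [109, 116, 121], [79, 95, 105], [25, 64, 85], [15, 117, 161], [16, 146, 199], [15, 146, 199], [15, 146, 199]]
194 [[13, 120, 168], [12, 103, 146], [14, 74, 104], [66, 82, 92], [92, 100, 106], [83, 90, 83], [72, 82, 70], [88, 91, 89], [81, 101, 113], [46, 79, 96], [17, 114, 158], [16, 145, 199], [16, 147, 199], [16, 146, 199]]
196 [[14, 143, 199], [14, 123, 173], [16, 83, 118], [43, 71, 87], [48, 81, 64], [43, 90, 28], [44, 93, 27], [46, 82, 34], [68, 86, 82], [57, 72, 83], [20, 115, 158], [14, 145, 199], [15, 146, 199], [16, 138, 188]]
198 [[25, 120, 165], [12, 128, 178], [15, 117, 162], [38, 102, 135], [122, 134, 143], [151, 153, 153], [148, 150, 150], [146, 146, 147], [131, 131, 133], [92, 112, 125], [59, 105, 129], [90, 112, 128], [111, 120, 128], [116, 121, 125]]
```

In the tool's units: 0.08 m / 0.6 = 0.1333, 0.05 m / 0.6 = 0.0833.

```bash
echo '[0,-0.0017,0.0833,0,0,0,1,0,-0.0017,0.1333,0,0,0,1,0,-0.0017,0.1333,0,0,0,1,0,-0.0017,0.1333,0,0,0,0.4,0,-0.0017,0.1333,0,0,0,0.1,0,-0.0017,0.1333,0,0,0,0.1,0,-0.0017,0.1333,0,0,0,0.1,0,-0.0017,0.1333,0,0,0,0.1,0,-0.0017,0.1333,0,0,0,0.1,0,-0.0017,0.1333,0,0,0,0.1]' | python3 jog.py;  python3 -c "
from st import *
st()"
```

```text
time_s: 8.55
eef_pos: [0.5514, 0.2, 0.0613]
eef_rot: [-0.0, 0.998, 0.06, 0.001]
wrist_force: [-1.9, 0.1, 6.5]
opening: 0.191
grasp_force: 58.4
t 8.55 p [0.5514 0.2    0.0613] yang -1.4508 tilt [0.0014 0.0001] q6 1.5965600693428261 F [-1.8965  0.0893  6.5375] M [-0.0566  0.199  -0.057 ] op 0.19122536604077317 g 58.428738601505756
```

In the tool's units: -0.1 m / 0.6 = -0.1667, -0.06 m / 0.6 = -0.1.

```bash
echo '[0,0,-0.0333,0,0,0,0.1,0,0,-0.1,0,0,0,0.1,0,0,-0.1667,0,0,0,0.1,0,0,-0.1667,0,0,0,0.1]' | python3 jog.py;  python3 -c "
from st import *
go(.5171,-.1551,.16,-1.449)"
```

```text
time_s: 9.05
eef_pos: [0.5536, 0.2004, 0.1654]
eef_rot: [-0.0, 0.998, 0.06, 0.004]
wrist_force: [0.3, -0.7, 0.1]
opening: 0.193
grasp_force: 58.8
t 9.05 p [0.5536 0.2004 0.1654] yang -1.4507 tilt [0.0084 0.0013] q6 1.5965259376245573 F [ 0.3198 -0.6627  0.1334] M [ 0.0374  0.0156 -0.0554] op 0.19262304137846586 g 58.75029634684324
d tool [-0.0789  0.3485  0.0047] rz -0.0017416962698839633
```

In the tool's units: 0.348 m / 0.6 = 0.58, -0.077 m / 0.6 = -0.1283.

```bash
echo '[-0.1283,0.58,0,0,0,0,0.1,-0.1283,0.58,0,0,0,0,0.1,-0.1283,0.58,0,0,0,0,0.1,-0.1283,0.58,0,0,0,0,0.1,-0.1283,0.58,0,0,0,0,0.1,-0.1283,0.58,0,0,0,0,0.1,-0.1283,0.58,0,0,0,0,0.1,-0.1283,0.58,0,0,0,0,0.1,-0.1283,0.58,0,0,0,0,0.1]' | python3 jog.py;  python3 - <<'E'
from st import *
go(.5171,-.1551,.12,-1.449)
t=ctrl.camera('top');s=ctrl.camera('scene')
a=cv2.resize(t[145:220,290:356],None,fx=6,fy=6,interpolation=3);b=cv2.resize(s[130:215,255:320],None,fx=6,fy=6,interpolation=3)
o=np.zeros((510,800,3),np.uint8);o[:450,:396]=a;o[:510,400:790]=b;cv2.imwrite('pics/a3.png',o)
E
```

```text
time_s: 10.18
eef_pos: [0.5159, -0.1534, 0.16]
eef_rot: [-0.0, 0.998, 0.061, -0.0]
wrist_force: [0.2, 1.0, -1.0]
opening: 0.199
grasp_force: 58.9
t 10.18 p [ 0.5159 -0.1534  0.16  ] yang -1.4494 tilt [-0.0006  0.0006] q6 0.9393464062396417 F [ 0.1615  0.9503 -0.9893] M [-0.0201 -0.007   0.0084] op 0.19942890413432954 g 58.92943304032087
d tool [0.001  0.0018 0.04  ] rz -0.0003597380860678179
```

View pics/a3.png

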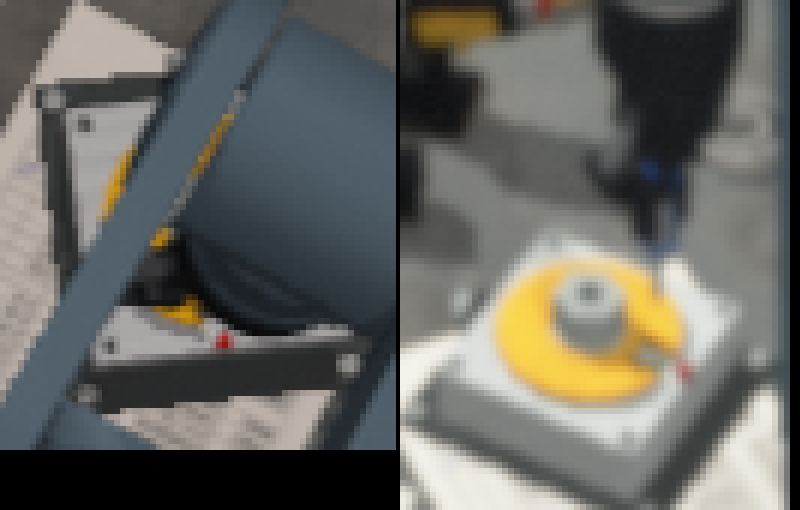

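In the tool's units: 0.046 m / 0.6 = 0.0767, 0.03 m / 0.6 = 0.05.

```bash
echo '[0.0017,0.0017,0.05,0,0,0,0.1,0.0017,0.0017,0.0767,0,0,0,0.1,0.0017,0.0017,0.0767,0,0,0,0.1,0.0017,0.0017,0.0767,0,0,0,0.1]' | python3 jog.py;  python3 - <<'E'
from st import *
go(.5171,-.1551,.105,-1.449)
t=ctrl.camera('top');s=ctrl.camera('scene')
p=ctrl.get_obs()['eef_pos']
b=cv2.resize(s[155:210,265:315],None,fx=10,fy=10,interpolation=3);cv2.imwrite('pics/a4.png',b)
print(([pix('scene',p-[0,0,.0553]),pix('scene',(.516,-.1571,.05)),pix('scene',(.5171,-.1551,.05))]-np.array([265,155])+.5)*10-.5)
E
```

```text
time_s: 10.78
eef_pos: [0.5176, -0.1558, 0.115]
eef_rot: [0.0, 0.998, 0.06, 0.0]
wrist_force: [0.3, 0.6, 0.2]
opening: 0.193
grasp_force: 58.9
t 10.78 p [ 0.5176 -0.1558  0.115 ] yang -1.4507 tilt [ 0.0007 -0.0004] q6 0.9385591283226724 F [0.3259 0.597  0.2327] M [ 0.0276  0.021  -0.0522] op 0.19255758196608602 g 58.88326361775398
d tool [-0.0004 -0.0008  0.01  ] rz -0.0016805009795994863
[[334.6565 331.5149]
 [339.8412 352.371 ]
 [333.6792 354.4127]]
```

View pics/a4.png

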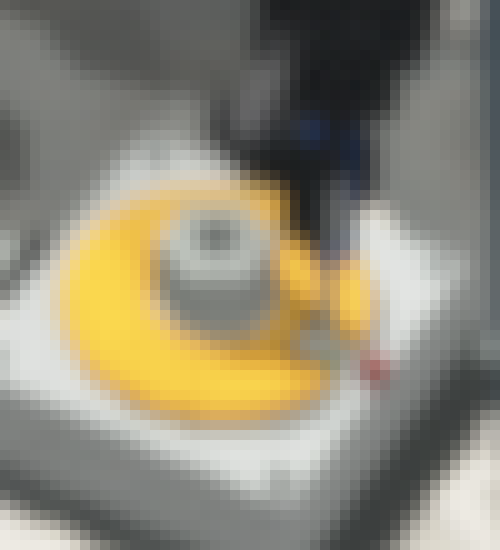

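In the tool's units: 0.011 m / 0.6 = 0.0183, 0.008 m / 0.6 = 0.0133.

```bash
echo '[-0.0007,-0.001,0.0067,0,0,0,0.1,-0.0007,-0.001,0.0133,0,0,0,0.1,-0.0007,-0.001,0.0183,0,0,0,0.1,-0.0007,-0.001,0.0183,0,0,0,0.1]' | python3 jog.py;  python3 -c "
from st import *
st()"
```

```text
time_s: 11.38
eef_pos: [0.5163, -0.1551, 0.1029]
eef_rot: [-0.0, 0.998, 0.06, -0.0]
wrist_force: [-0.9, -0.0, -0.8]
opening: 0.193
grasp_force: 58.9
t 11.38 p [ 0.5163 -0.1551  0.1029] yang -1.4511 tilt [-0.0007  0.0004] q6 0.9389505204115848 F [-0.8776 -0.0104 -0.796 ] M [ 0.0066 -0.0523  0.0146] op 0.19292774850328603 g 58.88683017343283
```

In the tool's units: 0.002 m / 0.6 = 0.0033, 0.001 m / 0.6 = 0.0017.

```bash
echo '[0.0008,0,0.0017,0,0,0,0.1,0.0008,0,0.0033,0,0,0,0.1,0.0008,0,0.0033,0,0,0,0.1]' | python3 jog.py|grep -E 'pos|wrist'; echo '[0,0,0.0017,0,0,0,0.1,0,0,0.0033,0,0,0,0.1,0,0,0.0033,0,0,0,0.1]' | python3 jog.py|grep -E 'pos|wrist'
```

```text
eef_pos: [0.5171, -0.1551, 0.1012]
wrist_force: [-0.4, 0.2, -0.4]
eef_pos: [0.5173, -0.1552, 0.0995]
wrist_force: [-0.3, 0.6, 3.0]
```

In the tool's units: 0.001 m / 0.6 = 0.0017.

```bash
echo '[0,0,0.0017,0,0,0,0.1,0,0,0.0017,0,0,0,0.1]' | python3 jog.py|grep -E 'pos|wrist'; echo '[0,0,0.0017,0,0,0,0.1,0,0,0.0017,0,0,0,0.1]' | python3 jog.py|grep -E 'pos|wrist'
```

```text
eef_pos: [0.5173, -0.1553, 0.0985]
wrist_force: [-0.5, 0.4, 3.4]
eef_pos: [0.5173, -0.1552, 0.0974]
wrist_force: [-0.1, 0.8, 3.9]
```

In the tool's units: 0.0005 m / 0.6 = 0.0008.

```bash
echo '[0,0,0.0008,0,0,0,0.1,0,0,0.0008,0,0,0,0.1]' | python3 jog.py|grep -E 'pos|wrist'; echo '[0,0,0.0008,0,0,0,0.1,0,0,0.0008,0,0,0,0.1,0,0,0.0008,0,0,0,0.1]' | python3 jog.py|grep -E 'pos|wrist'
```

```text
eef_pos: [0.5173, -0.1553, 0.097]
wrist_force: [-0.3, 1.1, 4.4]
eef_pos: [0.5173, -0.1552, 0.0964]
wrist_force: [-0.4, 0.4, 5.6]
```

In the tool's units: 0.0005 m / 0.6 = 0.0008.

```bash
echo '[0,0,0.0008,0,0,0,0.1,0,0,0.0008,0,0,0,0.1,0,0,0.0008,0,0,0,0.1]' | python3 jog.py|grep -E 'pos|wrist';echo '[0,0,0.0007,0,0,0,0.1,0,0,0.0007,0,0,0,0.1,0,0,0.0007,0,0,0,0.1]' | python3 jog.py|grep -E 'pos|wrist'
```

```text
eef_pos: [0.5174, -0.1553, 0.0963]
wrist_force: [-0.1, 0.1, 7.6]
eef_pos: [0.5175, -0.1553, 0.0962]
wrist_force: [-2.2, 1.1, 9.7]
```

In the tool's units: -0.065 m / 0.6 = -0.1083, -0.03 m / 0.6 = -0.05.

```bash
echo '[0,0,-0.0167,0,0,0,0.1,0,0,-0.05,0,0,0,0.1,0,0,-0.1083,0,0,0,0.1,0,0,-0.1083,0,0,0,0.1]' | python3 jog.py;  python3 -c "
from st import *
go(.5514,.2,.16,-1.449)"
```

```text
time_s: 14.5
eef_pos: [0.5186, -0.156, 0.1629]
eef_rot: [0.001, 0.998, 0.06, 0.002]
wrist_force: [0.6, -0.2, -0.9]
opening: 0.195
grasp_force: 58.9
t 14.5 p [ 0.5186 -0.156   0.1629] yang -1.4509 tilt [ 0.004  -0.0024] q6 0.9394946046243552 F [ 0.5642 -0.1674 -0.9192] M [ 0.0002 -0.0322  0.0113] op 0.19509825696686636 g 58.89317024499178
d tool [ 0.0752 -0.3495  0.0022] rz -0.0018564703872234745
```

In the tool's units: -0.348 m / 0.6 = -0.58, 0.0765 m / 0.6 = 0.1275.

```bash
echo '[0.1275,-0.58,0,0,0,0,0.1,0.1275,-0.58,0,0,0,0,0.1,0.1275,-0.58,0,0,0,0,0.1,0.1275,-0.58,0,0,0,0,0.1,0.1275,-0.58,0,0,0,0,0.1,0.1275,-0.58,0,0,0,0,0.1,0.1275,-0.58,0,0,0,0,0.1,0.1275,-0.58,0,0,0,0,0.1,0.1275,-0.58,0,0,0,0,0.1,0.1275,-0.58,0,0,0,0,0.1]' | python3 jog.py>/dev/null; echo '[0,0,0.05,0,0,0,0.1,0,0,0.075,0,0,0,0.1,0,0,0.075,0,0,0,0.1,0,0,0.075,0,0,0,0.1]' | python3 jog.py;  python3 - <<'E'
from st import *
go(.5514,.2,.061,-1.449)
cv2.imwrite('pics/t3.png',ctrl.camera('top'))
E
```

```text
time_s: 16.25
eef_pos: [0.5521, 0.1994, 0.1162]
eef_rot: [-0.0, 0.998, 0.06, 0.001]
wrist_force: [-0.3, 0.1, -0.1]
opening: 0.194
grasp_force: 59.0
t 16.25 p [0.5521 0.1994 0.1162] yang -1.4512 tilt [0.001  0.0002] q6 1.595796589035844 F [-0.3165  0.1463 -0.0592] M [ 0.0361 -0.0681  0.0214] op 0.19438644294038585 g 58.96443095058203
d tool [-0.0007 -0.0007  0.0552] rz -0.002239118991958833
```

In the tool's units: 0.02 m / 0.6 = 0.0333, 0.018 m / 0.6 = 0.03.

```bash
echo '[-0.0008,-0.0008,0.0167,0,0,0,0.1,-0.0008,-0.0008,0.03,0,0,0,0.1,-0.0008,-0.0008,0.0333,0,0,0,0.1]' | python3 jog.py; echo '[0,0,0.0167,0,0,0,0.1,0,0,0.0333,0,0,0,0.1,0,0,0.05,0,0,0,0.1,0,0,0.055,0,0,0,0.1,0,0,0.055,0,0,0,0.1]' | python3 jog.py
```

```text
time_s: 16.68
eef_pos: [0.5502, 0.1999, 0.0943]
eef_rot: [0.0, 0.998, 0.06, -0.001]
wrist_force: [-0.1, -0.4, 0.1]
opening: 0.194
grasp_force: 59.0
time_s: 17.3
eef_pos: [0.5509, 0.1999, 0.0622]
eef_rot: [0.0, 0.998, 0.06, -0.0]
wrist_force: [0.5, -0.8, -1.0]
opening: 0.197
grasp_force: 59.1
```

In the hole without force. Lower 1 mm, release, lift, and look.

In the tool's units: -0.1 m / 0.6 = -0.1667, -0.05 m / 0.6 = -0.0833.

```bash
echo '[0,0,0.0017,0,0,0,0.1,0,0,0.0017,0,0,0,0.1,0,0,0.0017,0,0,0,0.4,0,0,0.0017,0,0,0,1,0,0,0.0017,0,0,0,1,0,0,0.0017,0,0,0,1,0,0,0.0017,0,0,0,1,0,0,-0.0833,0,0,0,1,0,0,-0.1667,0,0,0,1,0,0,-0.1667,0,0,0,1]' | python3 jog.py; echo '[0,0.25,0,0,0,0,1,0,0.25,0,0,0,0,1,0,0.25,0,0,0,0,1,-0.25,0.25,0,0,0,0,1,-0.25,0.25,0,0,0,0,1,-0.25,0.25,0,0,0,0,1,-0.25,0.25,0,0,0,0,1]' | python3 jog.py;  python3 - <<'E'
from st import *
t=ctrl.camera('top');s=ctrl.camera('scene');cv2.imwrite('pics/t4.png',t)
a=cv2.resize(t[145:220,290:356],None,fx=6,fy=6,interpolation=3);b=cv2.resize(s[230:280,195:245],None,fx=5,fy=5,interpolation=3);c=cv2.resize(t[165:202,190:223],None,fx=7,fy=7,interpolation=3)
o=np.zeros((520,660,3),np.uint8);o[:450,:396]=a;o[:250,400:650]=b;o[255:255+c.shape[0],400:400+c.shape[1]]=c;cv2.imwrite('pics/a5.png',o)
E
```

```text
time_s: 18.55
eef_pos: [0.5542, 0.2005, 0.1676]
eef_rot: [-0.0, 0.998, 0.06, 0.005]
wrist_force: [0.1, 0.3, -0.8]
opening: 1.0
grasp_force: 0.0
time_s: 19.42
eef_pos: [0.4183, 0.0332, 0.1616]
eef_rot: [-0.0, 0.998, 0.059, -0.001]
wrist_force: [1.1, -0.5, 1.5]
opening: 1.0
grasp_force: 0.0
```

View pics/a5.png

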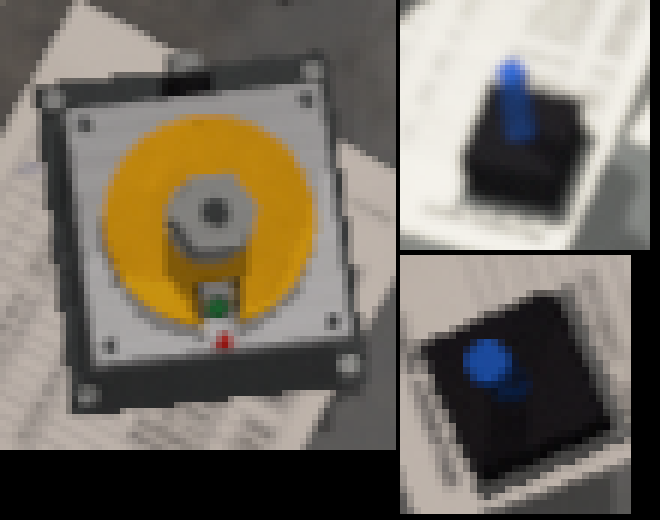

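The notch at (218,305) still stands over the green button and in line with the red mark at (223,335). The stylus is upright in its stand, looking as it did at the start, and the arm is clear.

```bash
echo '[0,0,0,0,0,0,1,0,0,0,0,0,0,1,0,0,0,0,0,0,1]' | python3 jog.py; python3 -c "
from bench import ctrl
print(ctrl.hand_in())"
```

```text
time_s: 19.9
eef_pos: [0.4202, 0.0331, 0.1622]
eef_rot: [-0.0, 0.998, 0.06, -0.0]
wrist_force: [-0.7, 0.2, -0.0]
opening: 0.998
grasp_force: 0.0
the job is handed in; nothing more can be done
None
```

The job is handed in at about 20 s; no verdict was returned: the notch is at the mark by camera, the button was pushed to its stop at about 10 N and held, the stylus is back upright in its stand, and I steered clear of the loose parts but did not re-measure them.

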